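# Put the letter knife back in its stand

### The job

The post has been opened: put the black-handled brass letter knife back into the slot of its brown wooden stand, blade in the slot between the two cheeks and pushed fully down, handle lying flat on the low front part of the base. Set it in gently rather than dropping it, let go, and leave the pale-handled steel shoehorn where it lies.

Things in the scene. Friction and masses are not known exactly. Their poses are not given: they have to be found in the camera images.
- knife: Letter knife, 0.14 kg, on its long edge, flat blade upright. Sizes in mm. Black box handle with brass bands, 110 x 24 wide x 32 high; brass blade 6 thick. Origin: centre of handle's underside; x towards the blade tip, y across, z up. Handle x -55 to 55, blade x 55 to 180, z 3 to 31. Grip the handle from above across its width, best at x = 20 (centre of mass); 30 N is enough.
- knife_blade (a point): Middle of the knife's brass blade, 115 mm ahead of the knife's origin along its x and 17 mm above the handle's underside; axes as the knife's.
- stand: Fixed brown wood stand (mm). Base x -145 to 125, y +-42, 14 high; two cheeks x -5 to 85, 56 high, brass-trimmed; slot between them along x, open at top and ends, 20 wide, 30 at the top. Origin: on the table below the slot's mid-plane; x along the slot, away from the free low front. Knife home: its origin at (-75, 0, 14), x axes alike. Marble note holder (card, 95 high) is tallest nearby.
- shoehorn: Bystander, not to be moved: shoehorn with pale wooden handle and steel blade, about 255 mm long, 24 wide, 34 high, lying on its edge like the knife. Origin: centre of the handle's underside (handle x -55 to 55), x towards the blade.

How it is judged:
At the end, for the whole second after the job is handed in: Knife at rest in the stand: origin 50-110 mm before the stand's origin, at most 7 mm above the base top; blade middle past the cheeks' near end, within 14 mm of the slot's mid-plane, at most 38 mm above the table; along the slot within 12 degrees, upright within 14 degrees (x of knife in the frame of stand between -0.11 and -0.05 m and z of knife in the frame of stand below 0.021 m and x of knife_blade in the frame of stand above 0 m and y of knife_blade in the frame of stand between -0.014 and 0.014 m and z of knife_blade in the frame of stand below 0.038 m and angle between the x axis of knife and the x axis of stand, either way round below 0.21 rad and angle between knife's own z axis and vertical below 0.25 rad and linear speed of knife below 0.02 m/s); the robot touches nothing.
It fails at once if the shoehorn is moved more than 30 mm (distance of shoehorn from where it was at the start of the episode above 0.03 m).
It fails at once if the knife is dropped (falls freely at more than 0.7 m/s, as from more than about 25 mm) (contact force between knife and the fingers below 0.02 N and linear speed of knife above 0.7 m/s).
It also fails if it takes over 38 s, if anything falls off the work surface, if the arm or the gripper's body presses on something with over 40 N, if the wrist force passes 120 N, or if a joint passes its speed limit or range.

### The arm

A 7-joint arm with a two-finger parallel gripper is mounted at the origin on the work surface. World frame = base frame: x ahead of the robot, y to its left, z up, the work surface at z = 0. Lengths are in m, angles in rad, forces in N, time in s.
With the tool pointing down it reaches from about 0.4 to 0.875 m from the base axis. Payload 19.3 kg.
Tool frame: the origin (TCP) lies midway between the tips of the shut fingers; the grasp point (between the pads) lies 19 mm behind it; z points along the fingers, y is the line along which they close (so a half turn about z gives the same grasp; the last joint's range is limited). The gripper opens to 85 mm and grips with 20 to 120 N. Pads are 22 mm wide; open, the fingers measure 114 mm over their backs; the gripper's body (76 mm by 85 mm) begins 54 mm behind the grasp point. The pads swing forward as they close: fully open they stand 13 mm farther back than shut.
Start: joints at [1.214, 0.521, -0.036, 1.599, 0.021, 1.021, -0.113], TCP at [0.177, -0.599, 0.231] pointing down, gripper open.
Joint ranges: [-2.91, 2.91], [-0.3, 2.13], [-1.5, 1.42], [0.17, 2.43], [-1.26, 4.41], [0.16, 1.93], [-2.52, 2.52]. Speed limits (rad/s): [1.89, 1.89, 2.39, 2.39, 3.01, 3.01, 3.01].

### API

Orientations are given as [roll, pitch, yaw] about the fixed x, y, z axes, in that order (R = Rz(yaw) Ry(pitch) Rx(roll)).
In Python, from workcell import bot, grab_frame, calibration gives the robot as it stands (bot), with the cameras as plain functions.
- The arm moves only by the tool hand_motion, called after "Request:" as name(argument=value, ...) on one line, values as JSON. Schema: {"type":"object","properties":{"moves":{"type":"array","items":{"type":"array","prefixItems":[{"type":"number"},{"type":"array","items":{"type":"number"},"minItems":3,"maxItems":3},{"type":"array","items":{"type":"number"},"minItems":3,"maxItems":3}],"minItems":3,"maxItems":3},"minItems":1,"maxItems":5},"force":{"type":"number"},"only":{"type":"string"},"quiet":{"type":"boolean"},"lines":{"type":"string"}},"required":["moves"],"additionalProperties":false}. moves is a list of rows, 1 to 5 of them, each written [opening, [dx, dy, dz], [rx, ry, rz]]: the finger opening in m, then dx, dy, dz in normalised numbers (1 is 0.8 m), then a rotation vector rx, ry, rz in a scale on which 1.0 is 4 rad; each row is the pose to reach, as a shift and turn from the pose commanded when the call began, along the tool's axes at that moment; what a row does not reach only later rows make up. A row lasts 1/8 s, in which the tool goes at most 0.0625 m and 0.188 rad, less where a joint would pass 70% of its speed; a pose out of reach is approached as far as the arm can. The fingers move at their own pace and stop on an object; force is the grip in N (left out, the last holds). Time passes only in rows, so rows that do not move let the fingers close. The tool returns the time, the measured TCP pose, the force, the opening and the grip force at its end. only (a regular expression) keeps the lines of the reply that match it, lines (a string "A,B") keeps lines A to B, and quiet returns only ok. No shift or turn number may pass 1 either way. Input that does not fit is refused with a message, and nothing moves.
- bot.observe(): the state, without advancing time (a new reading comes with each control period).
- grab_frame(name): name is "scene" or "top" or "wrist"; returns the picture (480x640x3 uint8, blue, green, red); there is no depth.
- calibration(name): a dict with "vfov" (degrees; the focal length in pixels is half the picture's height over the tangent of half this angle, whatever the lens; pixels are square), "cx", "cy" (the principal point, pixels), "eye" and "attitude" of the camera in the world. Camera axes: x right, y down, z forward; pixel columns grow to the right and rows downward; lengths in m; the calibration is good to about 2 mm. A picture is of the moment at which its call begins: read the wrist's pose just before it. calibration takes no time and is no camera call; for the wrist camera it gives the pose at the moment of the call.
- bot.job_done(): hands the job in; it is judged then, once.
The state is a dict: "clock": time; "qpos": joint angles; "qd": joint speeds; "joint_efforts": joint torques, N m; "position": TCP position; "tool_rot": TCP orientation; "force": force on the tool from outside, world axes, zero at the start; "moment": the same for the moment, N m; "grip_width": finger opening in m; "finger_force": force on a finger pad.
Only numpy, scipy, OpenCV 4.12 (cv2) and the standard library are available. Lean on these libraries where they do the work, as an engineer would, in place of code of your own. Each camera call takes 0.05 s, during which the arm holds its last target. There are 200 camera calls.

## Working session

There is one attempt and no reset: what is moved stays moved. The work goes in short steps, Python scripts to look and compute and a tool call to move; the robot and the scene stay as the last step left them, time stands still between calls to the robot, and variables do not carry over. Pictures are saved under pics/ and viewed, at most 10 in all, crops included, and the job is handed in when it is done.

```bash
ls; mkdir -p pics; python3 - <<'E'
from workcell import bot, grab_frame, calibration
import cv2
for n in("scene","top"):
    cv2.imwrite(f"pics/{n}0.png",grab_frame(n)); print(n,calibration(n))
s=bot.observe();print(s["clock"],s["position"],s["tool_rot"],s["grip_width"])
E
```

```text
pics
workcell.py
scene {'vfov': 51.0825702150535, 'cx': 313.164532822975, 'cy': 235.64094155741458, 'eye': array([1.33379773, 0.1703102 , 0.67696685]), 'attitude': array([-2.21832163, -0.01712869,  1.76085619])}
top {'vfov': 47.399872990506815, 'cx': 327.8435671358121, 'cy': 241.6722775823137, 'eye': array([0.34639655, 0.04501366, 1.11453831]), 'attitude': array([-2.9744515 , -0.0185009 , -1.57457785])}
0.1 [ 0.17669137 -0.59918986  0.23079916] [-3.14059828e+00  5.88656676e-05  2.86793942e-01] 0.08517895004371367
```

View pics/top0.png

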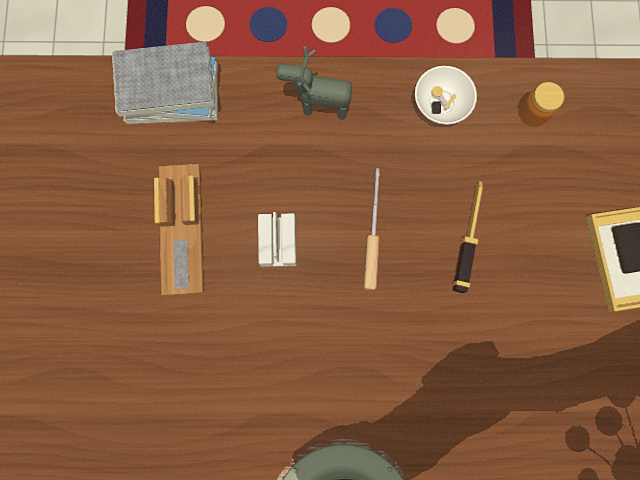

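View pics/scene0.png

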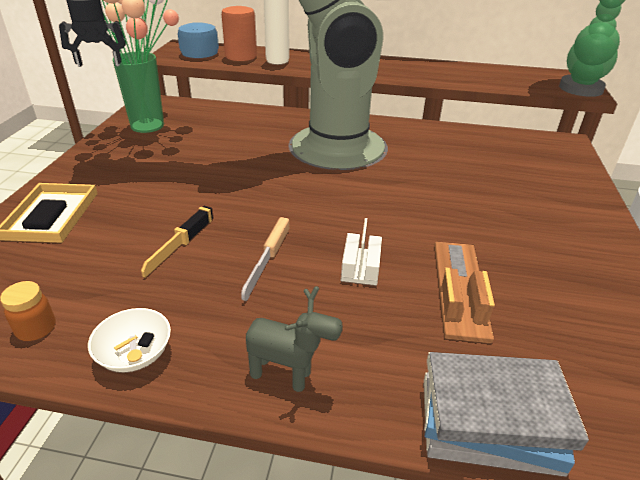

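The top view shows the knife handle near (466,265), with its blade up to (480,183). The stand is at (180,230) with its cheeks at the far end, the shoehorn at (372,230) and the marble note holder at (277,240). I'll zoom in on the knife and stand.

```bash
cat >h.py <<'E'
import numpy as np
from scipy.spatial.transform import Rotation as R
def ray(c,u,v,h=480):
    f=h/2/np.tan(np.radians(c["vfov"])/2)
    d=R.from_euler("xyz",c["attitude"]).as_matrix()@np.array([(u-c["cx"])/f,(v-c["cy"])/f,1.])
    return np.array(c["eye"]),d
def onplane(c,u,v,z):
    e,d=ray(c,u,v); return e+d*(z-e[2])/d[2]
def proj(c,p):
    f=240/np.tan(np.radians(c["vfov"])/2)
    q=R.from_euler("xyz",c["attitude"]).as_matrix().T@(np.array(p)-c["eye"])
    return np.array([c["cx"]+f*q[0]/q[2],c["cy"]+f*q[1]/q[2]])
E
python3 - <<'E'
import cv2,numpy as np
i=cv2.imread("pics/top0.png")
a=i[170:300,440:500];b=i[155:305,145:215]
a=cv2.resize(a,None,fx=4,fy=4,interpolation=cv2.INTER_CUBIC);b=cv2.resize(b,None,fx=4,fy=4,interpolation=cv2.INTER_CUBIC)
o=np.zeros((600,540,3),np.uint8);o[:520,:240]=a;o[:600,260:540]=b
cv2.imwrite("pics/crop0.png",o)
E
```

```text
(no output)
```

View pics/crop0.png

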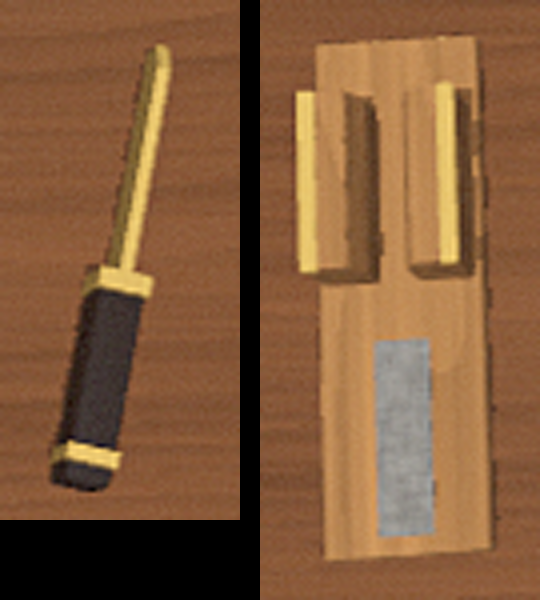

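Left crop: the handle's top right edge runs (153,278) to (110,488), and the blade's top edge runs (128,270) to (165,52). Right crop: the base-top corners are (317,45), (476,38), (491,548) and (325,560). The cheeks' brass tops run from y 92 to 272 (left) and 83 to 263 (right).

```bash
python3 - <<'E'
from workcell import bot, grab_frame, calibration
from h import *
c=calibration("top")
K=lambda x,y,z:onplane(c,440+(x-1.5)/4,170+(y-1.5)/4,z)
S=lambda x,y,z:onplane(c,145+(x-261.5)/4,155+(y-1.5)/4,z)
np.set_printoptions(precision=4,suppress=True)
b0,b1=K(128,268,.031),K(164,50,.031); print("blade",b0,b1,np.linalg.norm(b1-b0),np.arctan2(*(b1-b0)[1::-1]))
h0,h1=K(153,277,.032),K(110,488,.032);print("handle R",h0,h1,np.linalg.norm(h0-h1),np.arctan2(*(h0-h1)[1::-1]))
a=np.arctan2(*(b1-b0)[1::-1]);u=np.array([np.cos(a),np.sin(a),0])
n=np.array([-u[1],u[0],0]);print("origin est: tip",b1-.18*u,"front",b0-.055*u,"R edge",(h0+h1)/2+.012*n)
P=[S(317,45,.014),S(476,38,.014),S(491,548,.014),S(325,560,.014)]
print("base",*P); f=(P[0]+P[1])/2;r=(P[2]+P[3])/2;d=f-r;print("len",np.linalg.norm(d),np.linalg.norm(P[0]-P[1]),np.linalg.norm(P[2]-P[3]))
a=np.arctan2(d[1],d[0]);u=d/np.linalg.norm(d);print("yaw",a,"origin",r+.145*u,f-.125*u)
t=[S(306,92,.056),S(446,83,.056),S(449,263,.056),S(308,272,.056)];print("trim",*t)
f=(t[0]+t[1])/2;r=(t[2]+t[3])/2;d=f-r;print(np.linalg.norm(d),"yaw",np.arctan2(d[1],d[0]),"origin",r+.005*u,f-.085*u)
E
```

```text
blade [ 0.5393 -0.2667  0.031 ] [ 0.6533 -0.2908  0.031 ] 0.1164697392848009 -0.20814024632517839
handle R [ 0.5345 -0.2789  0.032 ] [ 0.4281 -0.2522  0.032 ] 0.10969672000323596 -0.24645487498076432
origin est: tip [ 0.4772 -0.2536  0.031 ] front [ 0.4855 -0.2554  0.031 ] R edge [ 0.4838 -0.2538  0.032 ]
base [0.692  0.3746 0.014 ] [0.696  0.2924 0.014 ] [0.4308 0.2756 0.014 ] [0.425 0.358 0.014]
len 0.2666450931393472 0.08221453868630332 0.08256380163012748
yaw 0.06280670350238307 origin [0.5726 0.3259 0.014 ] [0.5692 0.3257 0.014 ]
trim [0.6545 0.3663 0.056 ] [0.6593 0.2971 0.056 ] [0.5676 0.2922 0.056 ] [0.5631 0.3609 0.056 ]
0.09168164115365549 yaw 0.05619256717431184 origin [0.5703 0.3268 0.056 ] [0.5721 0.3263 0.056 ]
```

```bash
cat >go.py <<'E'
import sys
from workcell import bot, grab_frame, calibration
from h import *
np.set_printoptions(precision=4,suppress=True)
x,y,z,yaw=map(float,sys.argv[1:5]); s=bot.observe()
M=R.from_euler("xyz",s["tool_rot"]); T=R.from_euler("xyz",[np.pi,0,yaw])
d=np.array([x,y,z])-s["position"]
print("delta",M.inv().apply(d),"rot",(M.inv()*T).as_rotvec(),"t",s["clock"],"F",s["force"],"w",s["grip_width"],s["finger_force"])
E
python3 go.py 0.503 -0.2583 0.10 -0.218
python3 -c "
from h import *
from workcell import bot, grab_frame, calibration
c=calibration('scene');print(onplane(c,147,128,0))
r=onplane(c,125,60,0);print(r)
c=calibration('top');print('note holder',onplane(c,277,240,.03))"
```

```text
delta [ 0.4094 -0.2345  0.131 ] rot [-0.001   0.0003  0.5048] t 0.1 F [ 0.212  -0.3938  0.2233] w 0.08517895004371367 0.0
[ 0.02111412 -0.591368    0.        ]
[-0.55108732 -0.96171501  0.        ]
note holder [0.53280424 0.12643308 0.03      ]
```

The rows are not in the units I measure in: shifts go in shares of 0.8 m and turns go in shares of 4 rad. I convert before sending: 0.41 m / 0.8 = 0.5125, -0.235 m / 0.8 = -0.2938, 0.5 rad / 4 = 0.125.

Request:
hand_motion(moves=[[0.085,[0.5125,-0.2938,0.125],[0,0,0.125]],[0.085,[0.5125,-0.2938,0.125],[0,0,0.125]],[0.085,[0.5125,-0.2938,0.125],[0,0,0.125]],[0.085,[0.5125,-0.2938,0.125],[0,0,0.125]],[0.085,[0.5125,-0.2938,0.125],[0,0,0.125]]], force=30)

```text
clock: 0.72
position: [0.3881, -0.3784, 0.1666]
tool_rot: [-3.142, -0.0, -0.213]
force: [2.0, -1.0, 0.2]
grip_width: 0.0851
finger_force: 0.0
```

```bash
python3 go.py 0.503 -0.2583 0.10 -0.218
```

```text
delta [ 0.0869 -0.1417  0.0666] rot [-0.     -0.      0.0047] t 0.725 F [ 2.0038 -1.0162  0.1639] w 0.08505748824397487 0.0
```

Converted, -0.14 m / 0.8 = -0.175, -0.1 m / 0.8 = -0.125.

Request:
hand_motion(moves=[[0.085,[0.0375,-0.0625,0.025],[0,0,0]],[0.085,[0.075,-0.125,0.0563],[0,0,0]],[0.085,[0.1063,-0.175,0.0813],[0,0,0]],[0.085,[0.1063,-0.175,0.0813],[0,0,0]],[0.085,[0.1063,-0.175,0.0813],[0,0,0]]])

```text
clock: 1.35
position: [0.4991, -0.2616, 0.1019]
tool_rot: [3.141, 0.001, -0.213]
force: [-0.7, 0.2, -0.2]
grip_width: 0.0849
finger_force: 0.0
```

```bash
python3 go.py 0.503 -0.2583 0.10 -0.218
python3 - <<'E'
from workcell import bot, grab_frame, calibration
from h import *
import cv2
c=calibration("wrist");i=grab_frame("wrist")
for p in [(.055,.0,.032),(-.055,0,.032),(.18,0,.031),(.055,.012,.032),(.055,-.012,.032),(.02,0,.032)]:
    w=np.array([.4835,-.254,0])+R.from_euler("z",-.218).apply(p); q=proj(c,w);print(p,q); cv2.circle(i,tuple(int(round(v)) for v in q),3,(0,0,255),1)
cv2.imwrite("pics/w1.png",i)
E
```

```text
delta [ 0.0031 -0.004   0.0019] rot [0.0003 0.0007 0.0047] t 1.35 F [-0.7352  0.1617 -0.2282] w 0.0848552599958378 0.0
(0.055, 0.0, 0.032) [315.11080414 192.09560427]
(-0.055, 0, 0.032) [315.0414219 368.6869535]
(0.18, 0, 0.031) [315.26098304 -86.63237415]
(0.055, 0.012, 0.032) [292.73853292 191.96103575]
(0.055, -0.012, 0.032) [337.47835339 192.23014439]
(0.02, 0, 0.032) [315.08653698 253.86025958]
```

View pics/w1.png

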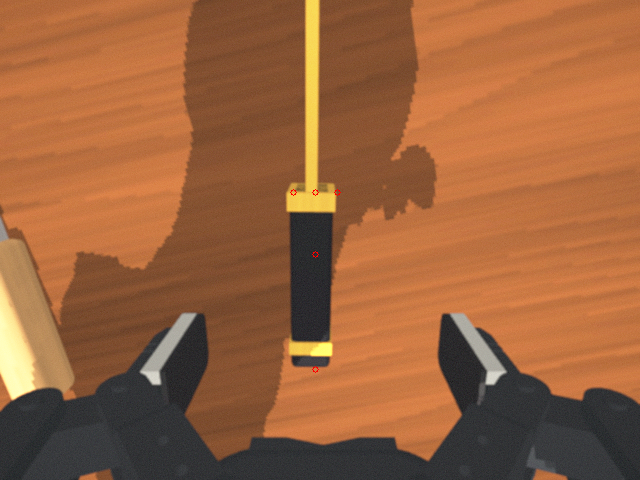

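The wrist view shows the handle centred at column 311.5, from row 187 to 364. I predicted 315, so the knife is about 2 mm to the left of my estimate, and the yaw agrees. The shoehorn, at far left, is clear of the fingers.

```bash
python3 go.py 0.5045 -0.2563 0.004 -0.213
```

```text
delta [ 0.0041 -0.0069  0.0982] rot [ 0.0005  0.0001 -0.0015] t 1.4 F [-0.7345 -0.4075  1.3128] w 0.08452081154308848 0.0
```

Converted, 0.097 m / 0.8 = 0.1213, 0.085 m / 0.8 = 0.1063.

Request:
hand_motion(moves=[[0.085,[0.005,-0.0075,0.0375],[0,0,0]],[0.085,[0.005,-0.0075,0.075],[0,0,0]],[0.085,[0.005,-0.0075,0.1063],[0,0,0]],[0.085,[0.005,-0.0075,0.1213],[0,0,0]],[0.085,[0.005,-0.0075,0.1213],[0,0,0]]])

```text
clock: 2.02
position: [0.5043, -0.2568, 0.005]
tool_rot: [3.142, 0.001, -0.214]
force: [-0.2, -0.1, -0.7]
grip_width: 0.0851
finger_force: 0.0
```

```bash
python3 go.py 0.5045 -0.2563 0.004 -0.213
```

```text
delta [ 0.0001 -0.0005  0.001 ] rot [ 0.0001  0.0006 -0.0013] t 2.025 F [-0.1768 -0.0963 -0.6572] w 0.08513837800921477 0.0
```

Request:
hand_motion(moves=[[0.02,[0,0,0],[0,0,0]],[0.02,[0,0,0],[0,0,0]],[0.02,[0,0,0],[0,0,0]],[0.02,[0,0,0],[0,0,0]],[0.02,[0,0,0],[0,0,0]]], force=35)

```text
clock: 2.65
position: [0.5051, -0.2562, 0.0055]
tool_rot: [3.141, -0.001, -0.213]
force: [-1.6, 1.3, 7.5]
grip_width: 0.0234
finger_force: 34.6
```

Request:
hand_motion(moves=[[0.02,[0,0,0],[0,0,0]],[0.02,[0,0,0],[0,0,0]],[0.02,[0,0,0],[0,0,0]]], force=35)

```text
clock: 3.02
position: [0.5051, -0.2563, 0.0055]
tool_rot: [3.141, -0.001, -0.213]
force: [-1.1, -0.1, 7.5]
grip_width: 0.0234
finger_force: 34.6
```

Converted, -0.19 m / 0.8 = -0.2375, -0.17 m / 0.8 = -0.2125.

Request:
hand_motion(moves=[[0.02,[0,0,-0.025],[0,0,0]],[0.02,[0,0,-0.0875],[0,0,0]],[0.02,[0,0,-0.15],[0,0,0]],[0.02,[0,0,-0.2125],[0,0,0]],[0.02,[0,0,-0.2375],[0,0,0]]])

```text
clock: 3.65
position: [0.5055, -0.2565, 0.1993]
tool_rot: [3.141, -0.004, -0.213]
force: [0.1, 1.5, -1.8]
grip_width: 0.0231
finger_force: 34.7
```

```bash
python3 go.py 0.516 0.323 0.19 0.058
python3 - <<'E'
from workcell import bot, grab_frame, calibration
from h import *
import cv2
i=grab_frame("wrist");cv2.imwrite("pics/w2.png",i)
E
```

```text
delta [-0.1125 -0.5686  0.0084] rot [ 0.0012 -0.0043 -0.2714] t 3.65 F [ 0.1494  1.4594 -1.8208] w 0.023120526549832123 34.6837842464447
```

View pics/w2.png

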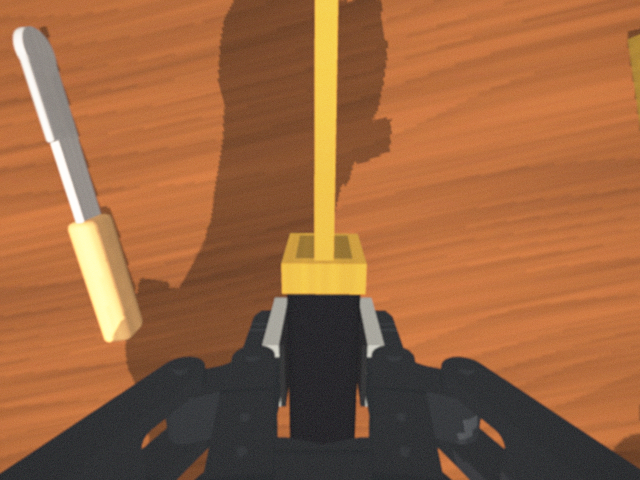

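The knife is held straight, with its handle centred between the pads at column 324 and the blade ahead at column 326. Next I'll carry it over at height.

Converted, -0.29 m / 0.8 = -0.3625, -0.23 m / 0.8 = -0.2875, -0.16 rad / 4 = -0.04.

```bash
python3 - <<'E'
from workcell import bot, grab_frame, calibration
from h import *
c=calibration("wrist");s=bot.observe();M=R.from_euler("xyz",s["tool_rot"])
# knife in tool frame: x along tool x, offset (x-.02), top of handle relative to TCP z: -(.032-.005)
for x,y,z in [(.055,-.012,.032),(.055,.012,.032),(.055,0,.031),(.10,0,.031)]:
    print(x,y,proj(c,s["position"]+M.apply([x-.02,-y,-(z-.0055)])))
E
```

```text
0.055 -0.012 [360.84159274 256.9529641 ]
0.055 0.012 [282.9317173  256.84328045]
0.055 0 [321.89475969 255.83521975]
0.1 0 [322.01944558 102.25560104]
```

Request:
hand_motion(moves=[[0.02,[-0.0125,-0.0625,0],[0,0,-0.0075]],[0.02,[-0.0275,-0.1375,0],[0,0,-0.015]],[0.02,[-0.0425,-0.2125,0],[0,0,-0.025]],[0.02,[-0.0575,-0.2875,0],[0,0,-0.0325]],[0.02,[-0.0725,-0.3625,0],[0,0,-0.04]]])

```text
clock: 4.32
position: [0.509, 0.0414, 0.1956]
tool_rot: [3.142, -0.0, -0.052]
force: [1.7, -0.5, -0.6]
grip_width: 0.0234
finger_force: 34.7
```

```bash
python3 go.py 0.516 0.323 0.19 0.058
```

```text
delta [-0.0078 -0.2816  0.0056] rot [ 0.0001 -0.0005 -0.1104] t 4.325 F [ 1.7162 -0.5487 -0.6359] w 0.023412687959638277 34.745131731033325
```

Converted, -0.28 m / 0.8 = -0.35, -0.12 m / 0.8 = -0.15, -0.11 rad / 4 = -0.0275.

Request:
hand_motion(moves=[[0.02,[-0.0025,-0.075,0],[0,0,-0.0075]],[0.02,[-0.005,-0.15,0],[0,0,-0.015]],[0.02,[-0.0075,-0.225,0],[0,0,-0.0225]],[0.02,[-0.0075,-0.3,0.0125],[0,0,-0.0275]],[0.02,[-0.0075,-0.35,0.025],[0,0,-0.0275]]])

```text
clock: 4.95
position: [0.5177, 0.3223, 0.1751]
tool_rot: [-3.141, -0.0, 0.059]
force: [0.4, 0.2, -0.5]
grip_width: 0.0234
finger_force: 34.8
```

Request:
hand_motion(moves=[[0.02,[0,0,0.0375],[0,0,0]],[0.02,[0,0,0.0625],[0,0,0]],[0.02,[0,0,0.0625],[0,0,0]]])

```text
clock: 5.32
position: [0.5176, 0.3189, 0.1242]
tool_rot: [3.14, 0.002, 0.057]
force: [-0.6, -0.2, -1.2]
grip_width: 0.0235
finger_force: 34.7
```

```bash
python3 go.py 0.5183 0.3236 0.0195 0.058
python3 - <<'E'
from workcell import bot, grab_frame, calibration
from h import *
import cv2
c=calibration("wrist");i=grab_frame("wrist")
T=R.from_euler("z",.058)
for p in [(-.005,.015,.056),(-.005,-.015,.056),(.085,.015,.056),(.085,-.015,.056),(-.005,.01,.014),(-.005,-.01,.014),(.085,0,.014)]:
    q=proj(c,np.array([.5712,.3262,0])+T.apply(p)); print(p,q); cv2.circle(i,tuple(int(round(v)) for v in q),3,(0,0,255),1)
cv2.imwrite("pics/w3.png",i)
cv2.imwrite("pics/t3.png",cv2.resize(grab_frame("top")[140:310,120:240],None,fx=3.5,fy=3.5))
E
```

```text
delta [ 0.0012 -0.0048  0.1047] rot [ 0.0015  0.0021 -0.0011] t 5.325 F [-0.6238 -0.2488 -1.1718] w 0.023535363632847653 34.73784863948822
(-0.005, 0.015, 0.056) [285.46181575 171.87269591]
(-0.005, -0.015, 0.056) [342.71639519 171.88479624]
(0.085, 0.015, 0.056) [280.03881121 -26.69109771]
(0.085, -0.015, 0.056) [345.72649348 -26.63920106]
(-0.005, 0.01, 0.014) [299.39583213 163.2399207 ]
(-0.005, -0.01, 0.014) [331.42256695 163.24749543]
(0.085, 0, 0.014) [314.58087991  -0.53247068]
```

View pics/w3.png

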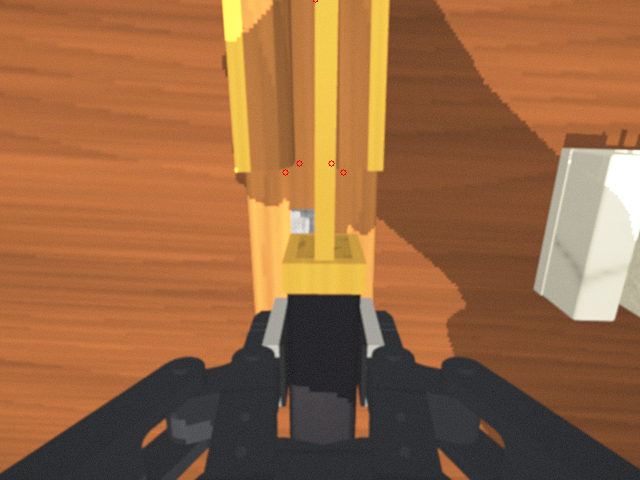

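The wrist view shows the slot floor at columns 293 to 338, with its centre at 316, against the predicted 315. That confirms the stand pose, and the cheeks' near end at row 170 also matches. The blade is about 5 mm too far right, so I'll shift it and lower.

Converted, 0.07 m / 0.8 = 0.0875, 0.065 m / 0.8 = 0.0813.

Request:
hand_motion(moves=[[0.02,[0.0013,-0.0063,0.0125],[0,0,0]],[0.02,[0.0013,-0.0063,0.0375],[0,0,0]],[0.02,[0.0013,-0.0063,0.0625],[0,0,0]],[0.02,[0.0013,-0.0063,0.0813],[0,0,0]],[0.02,[0.0013,-0.0063,0.0875],[0,0,0]]])

```text
clock: 6.05
position: [0.5188, 0.3243, 0.0539]
tool_rot: [3.141, 0.001, 0.057]
force: [-0.2, -0.0, -2.0]
grip_width: 0.0236
finger_force: 34.7
```

```bash
python3 go.py 0.5183 0.3236 0.0205 0.058
```

```text
delta [-0.0005  0.0007  0.0334] rot [ 0.0006  0.0011 -0.0012] t 6.05 F [-0.1855 -0.006  -1.9758] w 0.023623240115550774 34.737221002578735
```

Converted, 0.032 m / 0.8 = 0.04, 0.027 m / 0.8 = 0.0338.

Request:
hand_motion(moves=[[0.02,[0,0,0.0125],[0,0,0]],[0.02,[0,0,0.025],[0,0,0]],[0.02,[0,0,0.0338],[0,0,0]],[0.02,[0,0,0.04],[0,0,0]],[0.02,[0,0,0.04],[0,0,0]]])

```text
clock: 6.68
position: [0.519, 0.3244, 0.0227]
tool_rot: [3.141, 0.0, 0.057]
force: [0.7, -0.6, -0.8]
grip_width: 0.0235
finger_force: 34.7
```

```bash
python3 go.py 0.5183 0.3236 0.0195 0.058
```

```text
delta [-0.0008  0.0008  0.0032] rot [ 0.0002  0.0004 -0.0012] t 6.675 F [ 0.6623 -0.5975 -0.7717] w 0.02345661002502892 34.73709762096405
```

Converted, 0.003 m / 0.8 = 0.0038, 0.002 m / 0.8 = 0.0025.

Request:
hand_motion(moves=[[0.02,[0,0,0.0013],[0,0,0]],[0.02,[0,0,0.0025],[0,0,0]],[0.02,[0,0,0.0038],[0,0,0]],[0.02,[0,0,0.0038],[0,0,0]]])

```text
clock: 7.18
position: [0.5191, 0.3245, 0.02]
tool_rot: [3.142, 0.0, 0.057]
force: [0.5, -0.6, -1.0]
grip_width: 0.0232
finger_force: 34.7
```

Converted, 0.002 m / 0.8 = 0.0025, 0.001 m / 0.8 = 0.0013.

Request:
hand_motion(moves=[[0.02,[0,0,0.0013],[0,0,0]],[0.02,[0,0,0.0025],[0,0,0]],[0.02,[0,0,0.0025],[0,0,0]]])

```text
clock: 7.55
position: [0.5192, 0.3246, 0.0195]
tool_rot: [-3.141, -0.0, 0.057]
force: [-8.7, -5.5, 28.2]
grip_width: 0.0234
finger_force: 38.4
```

Contact with the base at 28 N, at the expected height. I'll ease off slightly, then release.

Converted, -0.001 m / 0.8 = -0.0013.

Request:
hand_motion(moves=[[0.02,[0,0,-0.0013],[0,0,0]],[0.03,[0,0,-0.0013],[0,0,0]],[0.05,[0,0,-0.0013],[0,0,0]],[0.06,[0,0,-0.0013],[0,0,0]],[0.06,[0,0,-0.0013],[0,0,0]]], force=20)

```text
clock: 8.18
position: [0.5191, 0.3245, 0.0189]
tool_rot: [3.142, 0.0, 0.057]
force: [0.0, -0.0, -0.2]
grip_width: 0.0601
finger_force: 0.0
```

Request:
hand_motion(moves=[[0.06,[0,0,-0.025],[0,0,0]],[0.06,[0,0,-0.075],[0,0,0]],[0.06,[0,0,-0.1375],[0,0,0]],[0.06,[0,0,-0.2],[0,0,0]],[0.06,[0,0,-0.2],[0,0,0]]])

```text
clock: 8.8
position: [0.5207, 0.3255, 0.1843]
tool_rot: [-3.138, -0.006, 0.056]
force: [-0.1, -0.9, -0.4]
grip_width: 0.0603
finger_force: 0.0
```

```bash
python3 - <<'E'
from workcell import bot, grab_frame, calibration
from h import *
import cv2
c=calibration("wrist");i=grab_frame("wrist")
T=R.from_euler("z",.058)
for p in [(-.02,.012,.046),(-.02,-.012,.046),(-.13,.0,.046),(.105,0,.045)]:
    q=proj(c,np.array([.5712,.3262,0])+T.apply(p)); print(p,q); cv2.circle(i,tuple(int(round(v)) for v in q),3,(0,0,255),1)
s=grab_frame("scene")[220:360,400:540];s=cv2.resize(s,(480,480),interpolation=cv2.INTER_CUBIC)
i=i[:,160:480]
cv2.imwrite("pics/w4.png",np.hstack([i,s]))
E
```

```text
(-0.02, 0.012, 0.046) [309.41271139 187.13207873]
(-0.02, -0.012, 0.046) [343.35800273 187.15059332]
(-0.13, 0.0, 0.046) [326.0289892  326.54564043]
(0.105, 0, 0.045) [326.88623038 -14.70467989]
```

View pics/w4.png

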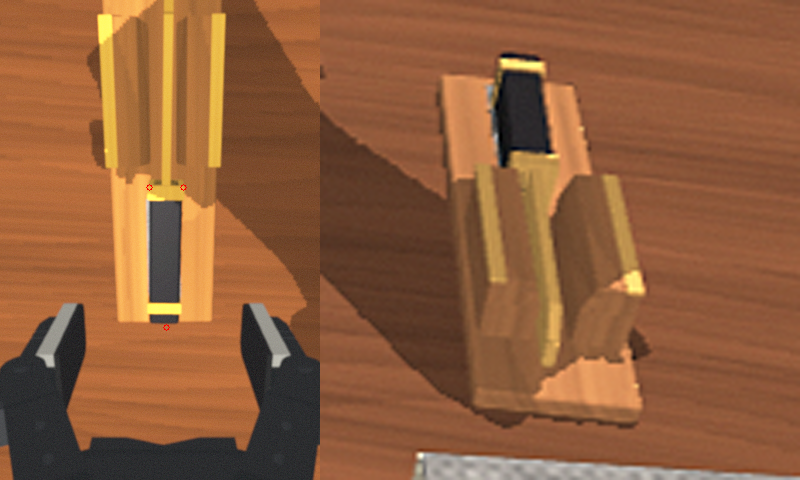

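The left half (wrist view) shows the handle lying along the slot axis. Its front is at row 187 as predicted and its rear at row 322. The right half (scene view) shows the blade centred between the cheeks and fully down. The gripper is clear.

Request:
hand_motion(moves=[[0.06,[0,0,0],[0,0,0]],[0.06,[0,0,0],[0,0,0]],[0.06,[0,0,0],[0,0,0]]])

```text
clock: 9.28
position: [0.5189, 0.3244, 0.1785]
tool_rot: [3.141, 0.001, 0.057]
force: [-0.7, -0.3, 0.9]
grip_width: 0.0599
finger_force: 0.0
```

```bash
python3 -c "
from workcell import bot, grab_frame, calibration
print(bot.job_done())"
```

```text
the job is handed in; nothing more can be done
None
```

The letter knife is back in its stand, blade down in the slot and handle flat on the base; it was released gently, the shoehorn was not touched, and the job was handed in at about 9.3 s, with no verdict returned.

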